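Half-turn the bayonet plug in a texture roller and hold it

ROBOT

A 6-joint arm with a two-finger parallel gripper is mounted at the origin on the work surface. World frame = base frame: x ahead of the robot, y to its left, z up, the work surface at z = 0. Lengths are in m, angles in rad, forces in N, time in s.
With the tool pointing down it reaches from about 0.375 to 0.9 m from the base axis. Payload 3.1 kg.
Tool frame: the origin (TCP) lies on the centre line of the jaws, within the pads' length; the fingertips stand robot.tip_reach ahead of it and the grasp point (between the pads) lies 8 mm behind it (robot.tip_reach is the distance from the TCP to the fingertips, in m); z points along the fingers, y is the line along which they close (so a half turn about z gives the same grasp; the last joint's range is limited). The gripper opens to 87 mm and grips with 3 to 60 N. Pads are 19 mm wide; open, the fingers measure 117 mm over their backs; the gripper's body (75 mm by 190 mm) begins 51 mm behind the grasp point.
Start: joints at [1.133, 0.527, 1.433, -0, 1.181, -0.178], TCP at [0.161, 0.604, 0.195] pointing down, gripper open.
Joint ranges: [-3.08, 3.08], [-0.75, 2.2], [0.22, 2.44], [-1.43, 4.57], [0, 2.65], [-2.85, 2.85]. Speed limits (rad/s): [2.79, 2.79, 3.14, 3.14, 3.14, 3.14].

INTERFACE

Orientations are given as a unit quaternion [x, y, z, w].
In Python, from rig import robot gives the robot as it stands.
- The arm moves only by the tool jog_arm, never from a script. Its argument "motion" is one flat list of numbers, 7 for each row, row after row: the shift along the tool's x, y, z scaled (see below), then the turn, a rotation vector about the tool's x, y, z scaled (see below), then the gripper's target within -1 to 1 (shut at 1, half-way at 0, fully open at -1). In form: [x, y, z, rx, ry, rz, hand, x, y, z, rx, ry, rz, hand, ...]. A call has 1 to 12 rows; each row shifts and turns the commanded pose from where the row before left it, along the tool's axes as they then stand; what a row does not reach is not made up. The controller multiplies each number of a shift by 4 cm and each number of a turn by 4 degrees. A row lasts 1/8 s, in which the tool goes at most 62.5 mm and 10.7 degrees, less where a joint would pass 70% of its speed; a pose out of reach is approached as far as the arm can. A call with a number of a shift or a turn outside -1 to 1 is refused whole. A call with a gripper value outside its range is refused whole. The fingers move at their own pace and stop on an object; "grip_force" is the grip in N (left out, the last holds). Time passes only in rows, so rows that do not move let the fingers close. It gives the time, the measured TCP pose, the force, the opening and the grip force at its end, in the units of the state.
- robot.get_obs(): the state, without advancing time (a new reading comes with each control period).
- robot.camera(name): name is "scene" or "top"; returns the picture (420x560x3 uint8, blue, green, red); there is no depth.
- robot.calibration(name): a dict with "fx", "fy", "cx", "cy" (pixels), "R" (3x3) and "t" (3): a world point X has camera coordinates R X + t. Camera axes: x right, y down, z forward; pixel columns grow to the right and rows downward; lengths in m; the calibration is good to about 2 mm. A picture is of the moment at which its call begins. calibration takes no time and is no camera call.
- robot.hand_in(): hands the job in; it is judged then, once.
The state is a dict: "time": time; "q": joint angles; "joint_velocities": joint speeds; "joint_torque": joint torques, N m; "position": TCP position; "tool_rot": TCP orientation; "ft_force": force on the tool from outside, world axes, zero at the start; "moment": the same for the moment, N m; "grip_width": finger opening in m; "grip_force": force on a finger pad.
Only numpy, scipy, OpenCV 4.12 (cv2) and the standard library are available. Lean on these libraries where they do the work, as an engineer would, in place of code of your own. Each camera call takes 0.05 s, during which the arm holds its last target. There are 200 camera calls.

TASK

Pull the bayonet end plug up out of its pipe holder and put it into the end of the clamped texture roller, lugs through the two notches, until its flange sits down on the roller's end face. Then turn it clockwise (seen from above) against the sprung collar to half of its way, 40 of the 80 degrees to the lock, without touching the spring catch that clicks at the end, and keep hold of it there: the program finishes while the gripper still grips the plug. Leave the brick, the short roller and the tin where they stand.

Things in the scene. Friction and masses are not known exactly. Their poses are not given: they have to be found in the camera images.
- plug_grip (a point): Bayonet end plug (loose, bare metal, 0.25 to 0.42 kg): middle of its handle, on the plug's axis. z up the axis, x along the ears. Handle: upright flat bar 40 mm along x, 14 mm thick along y (grip across this), from 32 mm below to 18 mm above this point. It stands on a flange of radius 37 mm, 8 mm thick, with two ears 10 mm wide along +x and -x to 60 mm from the axis.
- plug_seat (a point): Centre of the underside of the plug's flange, 40 mm below plug_grip, same axes. Below it: hub of radius 17 mm, 18 mm long, tapering to a shaft of radius 9 mm that ends 85 mm below. Two lugs, straight under the ears, 10 mm wide, reach 29 mm from the axis, 11 to 22 mm below this point, rounded beneath. The plug looks the same after half a revolution.
- roller_top (a point): Centre of the upper end face of the clay-brown texture roller (fixed upright on a 150 mm square foot; radius 45 mm, face 110 mm above the table, hollow). z up, x through the two notches. The face is an 8 mm plate with a bore of radius 20 mm and notches 16 mm wide along +x and -x: the lugs pass only with the ears along the notches, either way round, and the flange then rests on the face.
- roller_notch (a point): Middle of the roller's +x notch, on the end face, 30 mm from the roller's axis; axes as roller_top. With its lugs below the plate the plug turns only clockwise seen from above: 0 degrees with the ears along the notches, hard stop (lock) at 80 degrees, half-way at 40. It has 3 mm of play up and down.
- collar (a joint): Sprung collar round the roller under its end face; rad, 0 at rest, grows clockwise seen from above, to 1.3. Two dogs (6 x 8 mm, 50 mm from the axis, to 11 mm above the face) stand 20 degrees clockwise of the notches; the ears meet them at about 9 degrees and push them on; at 40 degrees it reads about 0.53. It pushes back with 0.08 N m plus 0.25 N m per rad: a plug let go turns back.
- catch (a joint): Spring catch: plunger 8 mm thick, pointing at the roller's axis 4 mm above the end face, 66 degrees clockwise of the +x notch, nose 55 mm from the axis, on a post 122 mm tall that stands 78 to 90 mm from the axis (knob behind to 100 mm). m, 0 at rest, grows when pushed outward. An ear meets it once the plug is turned about 57 degrees.
- holder: Upright steel pipe holder, fixed, on a 110 mm square foot; origin at the centre of its underside. Pipe outside radius 38 mm, inside 33 mm, rim 110 mm above the table. At the start the plug stands in it, shaft down, its flange resting on the rim.
- brick: Bystander: loose brick sample 65 x 120 x 50 mm; origin at the centre of its underside.
- short_roller_mid (a point): Bystander: loose short hollow roller standing upright, radius 33 mm, 85 mm tall, plain open ends without notches; this point is its middle.
- tin: Bystander: loose closed grey tin, radius 35 mm, 90 mm tall; origin at the centre of its underside.
Things that resemble listed ones, but are neither listed nor needed, are in the scene too. There is more than one size of the part that bears plug_grip; the job needs the middle-sized.

How it is judged:
By the outcome, as a careful person would: the job done as asked, in the order asked, and still so for the second after the job is handed in, while the arm keeps its last pose, push and grip.
It also fails if it takes over 54 s, if anything falls off the work surface, if the arm or the gripper's body presses on something with over 40 N, if the wrist force passes 120 N, or if a joint passes its speed limit or range.

## Working session

There is one attempt and no reset: what is moved stays moved. The work goes in short steps, Python scripts to look and compute and a tool call to move; the robot and the scene stay as the last step left them, time stands still between calls to the robot, and variables do not carry over. Pictures are saved under pics/ and viewed, at most 10 in all, crops included, and the job is handed in when it is done.

Besides the shell and the picture viewer there is one more tool, called after "Emit:" by a JSON object that holds its "name" and its "arguments", one argument or row to a line. jog_arm: Moves the arm, as the interface text tells. Shifts and turns lie within -1 to 1; 1 stands for 4 cm of shift or 4 degrees of turn. Its arguments: {"type":"object","properties":{"motion":{"type":"array","items":{"type":"number"}},"grip_force":{"type":"number"}},"required":["motion"]}

```bash
mkdir -p pics
python3 - <<'E'
from rig import robot
import cv2
for n in("scene","top"):
    cv2.imwrite(f"pics/{n}0.png",cv2.resize(robot.camera(n),None,fx=1.42,fy=1.42,interpolation=cv2.INTER_CUBIC))
    c=robot.calibration(n);print(n,c)
print(robot.tip_reach,robot.get_obs())
E
```

```text
scene {'fx': 443.222687391033, 'fy': 443.222687391033, 'cx': 278.6488984717294, 'cy': 206.0095170576186, 'R': array([[ 2.05347461e-01,  9.78689117e-01, -1.79523671e-04],
       [ 6.95034176e-01, -1.45960435e-01, -7.04005004e-01],
       [-6.89028239e-01,  1.44440865e-01, -7.10194989e-01]]), 't': array([-0.11364712, -0.30730972,  1.7918449 ])}
top {'fx': 528.8237406694496, 'fy': 528.8237406694496, 'cx': 285.06780750049273, 'cy': 213.63896597387875, 'R': array([[ 1.43839309e-02, -9.99896546e-01,  1.78146160e-05],
       [-9.91352279e-01, -1.42633422e-02, -1.30450053e-01],
       [ 1.30436811e-01,  1.85872398e-03, -9.91454882e-01]]), 't': array([-0.0046092 ,  0.6025717 ,  1.57596671])}
0.011 {'time': 0.1, 'q': array([ 1.13247109e+00,  5.28360297e-01,  1.43375268e+00, -7.10020559e-05,
        1.18137558e+00, -1.78493191e-01]), 'joint_velocities': array([-5.84918498e-04, -8.36698854e-05, -3.31611679e-03,  1.64639588e-03,
        3.92425415e-04,  1.02315349e-03]), 'joint_torque': array([-5.65749542e-04, -4.40984344e+01, -1.77150285e+01,  6.34594518e-02,
        5.34219830e-02, -4.61208356e-05]), 'position': array([0.16026329, 0.60338474, 0.19438429]), 'tool_rot': array([ 1.29537418e-01,  9.91574081e-01, -9.13187110e-04, -2.56462059e-04]), 'ft_force': array([ 0.62461378, -0.1097873 ,  1.31544092]), 'moment': array([-0.01291578,  0.0294273 , -0.06175995]), 'grip_force': 0.0, 'grip_width': 0.08708046466693353}
```

View pics/scene0.png

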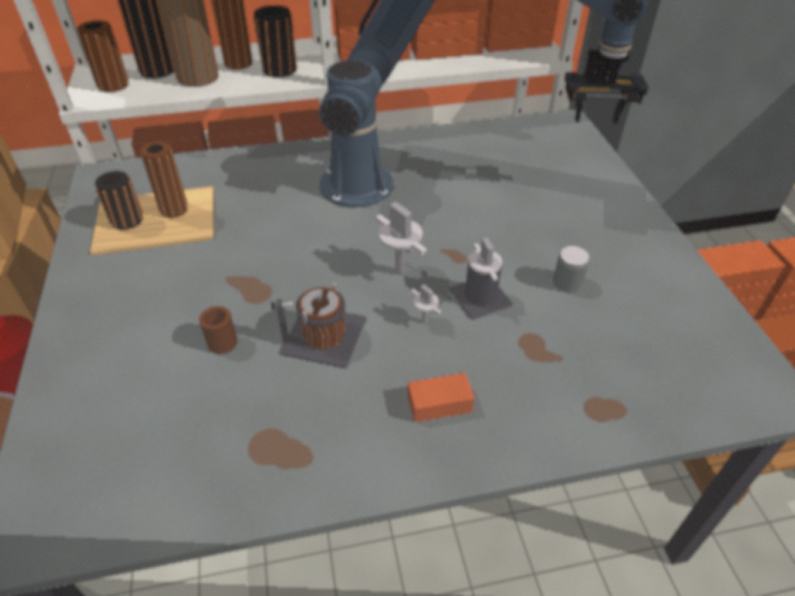

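View pics/top0.png

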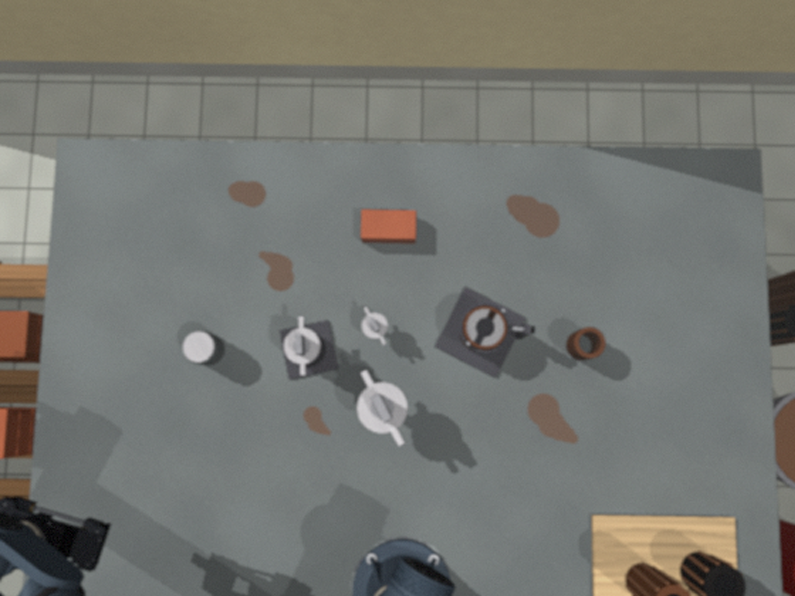

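The scene camera shows three plug-like parts: the large one at (400,235), the small one at (426,300), and one in the pipe holder at (486,262). In the top view these are (382,407), (375,325) and (302,347). I choose the middle-sized one in the pipe holder. The texture roller with foot and catch is at top (485,328), and its catch post at (525,330). I'll check both in one close crop.

Run:
```python
from rig import robot
import cv2,numpy as np
im=robot.camera("top")
a=im[205:280,180:250];b=im[195:270,305:385]
f=lambda x:cv2.resize(x,None,fx=5,fy=5,interpolation=cv2.INTER_CUBIC)
cv2.imwrite("pics/crop1.png",np.hstack([f(a),f(b)]))
```

```text
(no output)
```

View pics/crop1.png

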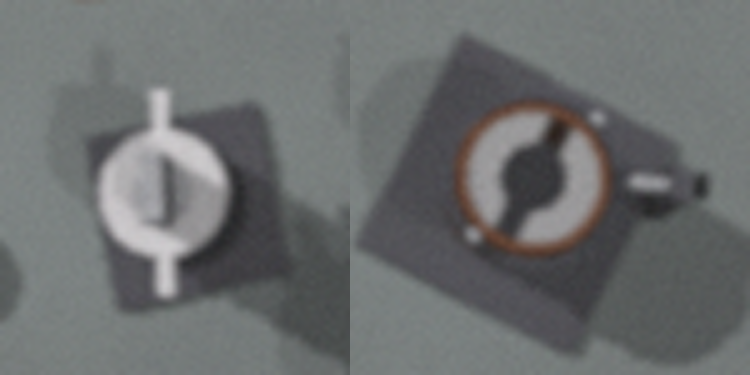

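The crop shows the plug in the holder: ear tips at (160,90) and (166,297), flange centre about (164,193). The roller centre is at (534,178). Its +x notch is the upper one at (556,130), since the catch at (645,183) lies about 66° clockwise of it. The dogs are at (598,118) and (473,234).

```bash
cat > h.py <<'E'
from rig import robot
import numpy as np,cv2
from scipy.spatial.transform import Rotation as Ro
def world(n,u,v,z):
    c=robot.calibration(n);R,t=c["R"],c["t"]
    d=R.T@np.array([(u-c["cx"])/c["fx"],(v-c["cy"])/c["fy"],1]);o=-R.T@t
    return o+d*(z-o[2])/d[2]
def pix(n,X):
    c=robot.calibration(n);p=c["R"]@np.asarray(X)+c["t"]
    return np.array([c["fx"]*p[0]/p[2]+c["cx"],c["fy"]*p[1]/p[2]+c["cy"]])
def state():
    o=robot.get_obs();R=Ro.from_quat(o["tool_rot"]).as_matrix()
    print("t",o["time"],"p",o["position"].round(4),"yaw",np.degrees(np.arctan2(R[1,0],R[0,0])).round(2),"z",R[:,2].round(3),"F",o["ft_force"].round(1),"M",o["moment"].round(2),"w",round(o["grip_width"],4),"q",np.degrees(o["q"]).round(0));return o,R
def go(P,yaw):  # needed shift in tool axes (units) and turn (units) for vertical tool
    o,R=state();y=np.radians(yaw)
    T=np.array([[np.cos(y),np.sin(y),0],[np.sin(y),-np.cos(y),0],[0,0,-1]])
    print("shift units",(R.T@(np.array(P)-o["position"])/.04).round(2),"turn units",(np.degrees(Ro.from_matrix(R.T@T).as_rotvec())/4).round(2))
E
python3 - <<'E'
from h import *
r=lambda x,y,ox,oy,z:world("top",(x+.5)/5-.5+ox,(y+.5)/5-.5+oy,z)
a,b,c=[r(*p,180,205,.118) for p in((160,90),(166,297),(164,193.5))]
print("ears",a,b,"mid",(a+b)/2,c,"ang",np.degrees(np.arctan2(*(a-b)[1::-1])),np.linalg.norm(a-b))
R=r(534,178,305-70,195,.11);print("roller",R)
for p in((556,130),(598,118),(473,234),(512,225),(650,183)):
    q=r(*p,235,195,.12 if p[0] in(598,473,650) else .11);d=(q-R);print(p,np.degrees(np.arctan2(d[1],d[0])),np.linalg.norm(d[:2]))
go([*((a+b)/2)[:2],.142],180)
E
```

```text
ears [0.56298584 0.21646189 0.118     ] [0.4435433 0.2091339 0.118    ] mid [0.50326457 0.21279789 0.118     ] [0.50296754 0.21220248 0.118     ] ang 3.510788929221066 0.1196671195707124
roller [ 0.54707953 -0.16058448  0.11      ]
(556, 130) -24.358073790504026 0.03106379448382072
(598, 118) -46.27036817728574 0.049842375630029016
(473, 234) 133.16191765695208 0.04961178113514614
(512, 225) 155.18809608435552 0.030387881819480263
(650, 183) -92.56232618649305 0.06601977275494153
t 0.15 p [0.1603 0.6035 0.1945] yaw 165.11 z [-0.001 -0.001 -1.   ] F [-0.   0.9  0.3] M [-0.01 -0.07  0.05] w 0.0868 q [ 65.  30.  82.   0.  68. -10.]
shift units [-10.8   -7.24   1.32] turn units [-0.02 -0.01 -3.72]
```

Emit:
{"name": "jog_arm", "arguments": {
  "motion": [0,0,-0.1,0,0,-0.92,-1,0,0,-0.1,0,0,-0.92,-1,0,0,-0.1,0,0,-0.92,-1,0,0,-0.1,0,0,-0.92,-1,0,0,-0.1,0,0,-0.92,-1]
}}

```text
time: 0.78
position: [0.1604, 0.6037, 0.2149]
tool_rot: [-0.032, 0.999, -0.0, -0.0]
ft_force: [0.4, 0.3, -0.0]
grip_width: 0.0872
grip_force: 0.0
```

Emit:
{"name": "jog_arm", "arguments": {
  "motion": [-0.72,-0.93,0,0,0,0,-1,-0.72,-0.93,0,0,0,0,-1,-0.72,-0.93,0,0,0,0,-1,-0.72,-0.93,0,0,0,0,-1,-0.72,-0.93,0,0,0,0,-1,-0.72,-0.93,0,0,0,0,-1,-0.72,-0.93,0,0,0,0,-1,-0.72,-0.93,0,0,0,0,-1,-0.72,-0.93,0,0,0,0,-1,-0.72,-0.93,0,0,0,0,-1,-0.72,-0.93,0,0,0,0,-1,0,0,0,0,0,0,-1]
}}

```text
time: 2.28
position: [0.5042, 0.2126, 0.215]
tool_rot: [-0.028, 1.0, -0.0, 0.001]
ft_force: [-1.1, 0.3, 0.5]
grip_width: 0.087
grip_force: 0.0
```

Run:
```python
from h import *
go([.5032,.2126,.142],183.5)
```

```text
t 2.275 p [0.5042 0.2126 0.215 ] yaw -176.75 z [ 0.001 -0.    -1.   ] F [-1.1  0.3  0.5] M [ 0.03  0.04 -0.04] w 0.087 q [ 11.  23.  92.  -0.  65. -82.]
shift units [0.03 0.   1.83] turn units [-0.01  0.02 -0.06]
```

Emit:
{"name": "jog_arm", "arguments": {
  "motion": [0.03,0,0.5,0,0,0,-1,0,0,0.5,0,0,0,-1,0,0,0.5,0,0,0,-1,0,0,0.33,0,0,0,-1,0,0,0,0,0,0,-1,0,0,0,0,0,0,1,0,0,0,0,0,0,1,0,0,0,0,0,0,1,0,0,0,0,0,0,1,0,0,0,0,0,0,1,0,0,0,0,0,0,1,0,0,0,0,0,0,1],
  "grip_force": 50
}}

```text
time: 3.78
position: [0.5006, 0.2149, 0.142]
tool_rot: [-0.031, 1.0, -0.0, -0.0]
ft_force: [-0.1, -0.9, -0.4]
grip_width: 0.0252
grip_force: 0.0
```

Run:
```python
from h import *
go([.5032,.2126,.142],183.5)
```

```text
t 3.775 p [0.5006 0.2149 0.142 ] yaw -176.49 z [-0. -0. -1.] F [-0.1 -0.9 -0.4] M [ 0.06  0.   -0.03] w 0.0252 q [ 11.  28.  97.  -0.  55. -82.]
shift units [-0.06 -0.06  0.  ] turn units [-0. -0.  0.]
```

Emit:
{"name": "jog_arm", "arguments": {
  "motion": [0,0,0,0,0,0,1,0,0,0,0,0,0,1,0,0,0,0,0,0,1,0,0,0,0,0,0,1,0,0,0,0,0,0,1]
}}

```text
time: 4.4
position: [0.5006, 0.2149, 0.1421]
tool_rot: [-0.031, 1.0, -0.0, 0.0]
ft_force: [0.0, -0.9, -0.7]
grip_width: 0.0002
grip_force: 0.0
```

Run:
```python
from h import *
go([.5032,.2126,.142],183.5)
im=robot.camera("top")[205:280,180:250];s=robot.camera("scene")[140:230,300:390]
f=lambda x:cv2.resize(x,(400,400),interpolation=cv2.INTER_CUBIC)
cv2.imwrite("pics/crop2.png",np.hstack([f(im),f(s)]))
```

```text
t 4.4 p [0.5006 0.2149 0.1421] yaw -176.48 z [ 0. -0. -1.] F [ 0.  -0.9 -0.7] M [-0.04  0.    0.02] w 0.0002 q [ 11.  28.  97.  -0.  55. -82.]
shift units [-0.06 -0.06  0.  ] turn units [-0.  0.  0.]
```

View pics/crop2.png

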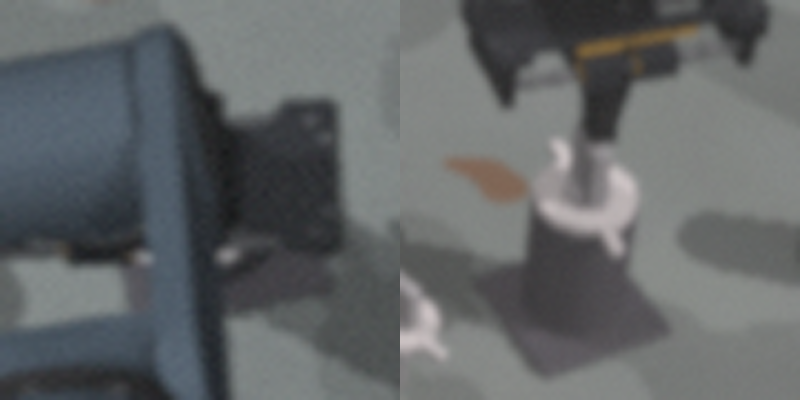

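The closed fingers appear at (600,130) in the right half, beside or above the handle at (590,170), so nothing is gripped. I'll compare this with projections.

Run:
```python
from h import *
P=np.array([.5006,.2149,0])
k=lambda X:((pix("scene",X)-[300,140]+.5)*400/90+[400,0]).round(0)
for n,X in dict(tip=P+[0,0,.131],tcp=P+[0,0,.142],plugtop=[.5032,.2126,.168],ear1=[.563,.2165,.118],ear2=[.4435,.2091,.118],foot=[.5032,.2126,0]).items(): print(n,k(X))
```

```text
tip [591. 178.]
tcp [593. 166.]
plugtop [594. 140.]
ear1 [619. 251.]
ear2 [558. 141.]
foot [571. 311.]
```

Run:
```python
from h import *
P=np.array([.1603,.6035,.1835]);y=np.array([.257,.966,0])
for s in(-.0435,-.0585,.0435,.0585,0): print(s,pix("scene",P+s*y)*1.42,pix("top",P+s*y)*1.42)
P=np.array([.5006,.2149,0])
s=robot.camera("scene")
im=cv2.resize(s[90:220,290:420],(520,520),interpolation=cv2.INTER_CUBIC)
for z in(.131,.142,.193):
    p=((pix("scene",P+[0,0,z])-[290,90]+.5)*4).astype(int);cv2.circle(im,tuple(map(int,p)),3,(0,255,0),1)
cv2.imwrite("pics/crop3.png",im)
```

```text
-0.0435 [574.7044321  133.33365276] [105.44885739 527.8158849 ]
-0.0585 [568.89844443 133.17177942] [113.00163451 530.03929794]
0.0435 [608.4579692  134.27471533] [ 61.75407035 514.95286009]
0.0585 [614.29116873 134.43734735] [ 54.23962359 512.74073088]
0 [591.56437334 133.80371489] [ 83.5777611  521.37739479]
```

View pics/crop3.png

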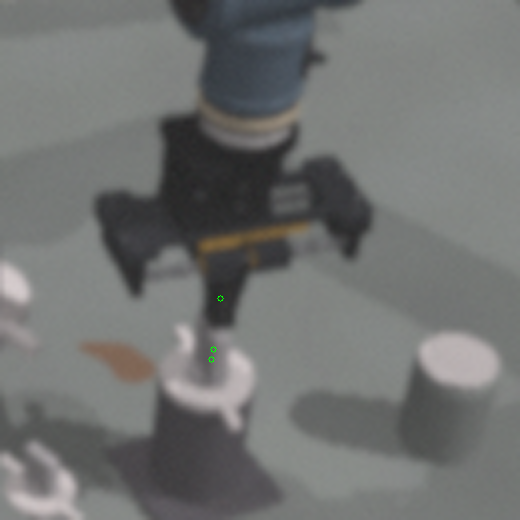

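Run:
```python
from h import *
P=np.array([.5006,.2149,0]);a=np.radians(183.5);x=np.array([np.cos(a),np.sin(a),0]);y=np.array([np.sin(a),-np.cos(a),0])
for z in(.2,.24,.28):
    print(z,[((pix("top",P+sx*.0375*x-.095*y+[0,0,z])-[180,205]+.5)*[400/70,400/75]).round(0) for sx in(-1,1)],[((pix("scene",P+sx*.0375*x+sy*.095*y+[0,0,z])-[290,90]+.5)*4).round(0) for sx in(-1,1) for sy in (-1,1)])
print(pix("scene",[0,0,0])*1.42,pix("top",[0,0,0])*1.42)
im=cv2.resize(robot.camera("top")[195:290,150:290],None,fx=5,fy=5,interpolation=cv2.INTER_CUBIC)
cv2.imwrite("pics/crop4.png",im)
```

```text
0.2 [array([355., 118.]), array([360., 264.])] [array([118., 345.]), array([358., 301.]), array([ 86., 282.]), array([318., 241.])]
0.24 [array([348., 110.]), array([354., 260.])] [array([122., 303.]), array([367., 259.]), array([ 89., 240.]), array([326., 199.])]
0.28 [array([340., 101.]), array([346., 255.])] [array([125., 259.]), array([376., 215.]), array([ 91., 196.]), array([334., 156.])]
[355.76347673 184.59257092] [402.6000582  590.48570115]
```

View pics/crop4.png

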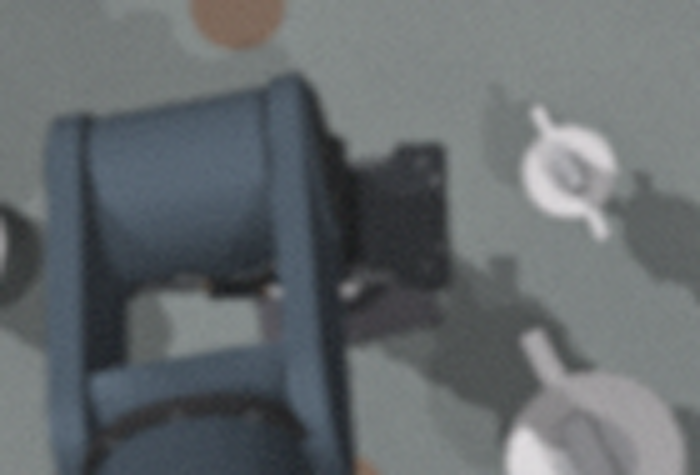

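The top view fits the reported x and y. In the scene view the fingers and gripper body both sit about 40 mm higher than reported: the body underside is at z≈0.24 instead of 0.20, and the fingertips are at the handle's top. So the reported z reads about 4 cm low. I'll open, go down in small steps and check.

Emit:
{"name": "jog_arm", "arguments": {
  "motion": [-0.06,-0.06,-0.1,0,0,0,-1,0,0,0,0,0,0,-1,0,0,0,0,0,0,-1,0,0,0,0,0,0,-1,0,0,0,0,0,0,-1,0,0,0,0,0,0,-1,0,0,0,0,0,0,-1,0,0,0.25,0,0,0,-1,0,0,0.25,0,0,0,-1,0,0,0.25,0,0,0,-1,0,0,0.25,0,0,0,-1,0,0,0,0,0,0,-1]
}}

```text
time: 6.1
position: [0.5023, 0.2125, 0.1049]
tool_rot: [-0.031, 1.0, -0.0, -0.001]
ft_force: [-0.0, 0.4, -0.3]
grip_width: 0.0868
grip_force: 0.0
```

Run:
```python
from h import *
go([.5032,.2126,.104],183.5)
s=robot.camera("scene")
im=cv2.resize(s[100:230,280:410],(598,598),interpolation=cv2.INTER_CUBIC)
P=np.array([.5032,.2126,0])
for dy in(-.0435,.0435):
  for z in(.131,.142): 
    p=((pix("scene",P+[0,dy,z])-[280,100]+.5)*4.6).astype(int);cv2.circle(im,tuple(map(int,p)),3,(0,255,0),1)
cv2.imwrite("pics/crop5.png",im)
```

```text
t 6.1 p [0.5023 0.2125 0.1049] yaw -176.49 z [-0.002 -0.    -1.   ] F [-0.   0.4 -0.3] M [ 0.04 -0.    0.02] w 0.0868 q [ 11.  31.  98.  -0.  50. -82.]
shift units [-0.02  0.    0.02] turn units [-0.01 -0.03  0.  ]
```

View pics/crop5.png

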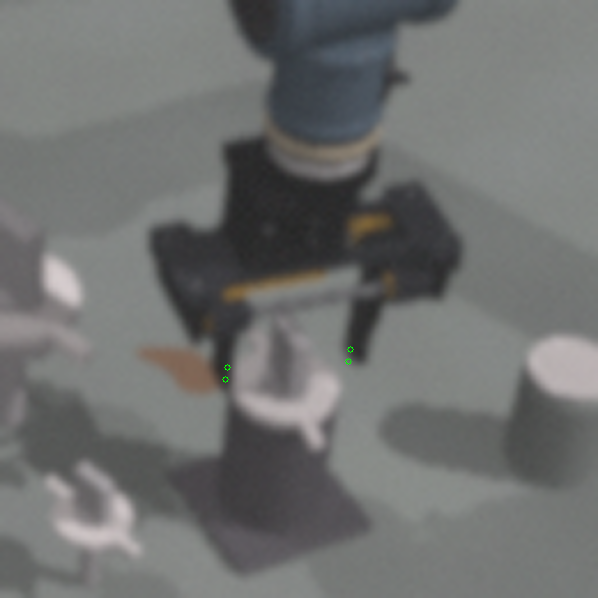

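The fingertips at about (360,360) and (217,378) are now level with the targets for z=0.131 and straddle the handle, which confirms the z offset. Closing now.

Emit:
{"name": "jog_arm", "arguments": {
  "motion": [-0.02,0,0,0,0,0,1,0,0,0,0,0,0,1,0,0,0,0,0,0,1,0,0,0,0,0,0,1,0,0,0,0,0,0,1,0,0,0,0,0,0,1,0,0,0,0,0,0,1,0,0,0,0,0,0,1,0,0,0,0,0,0,1,0,0,0,0,0,0,1],
  "grip_force": 50
}}

```text
time: 7.4
position: [0.5039, 0.2126, 0.106]
tool_rot: [-0.031, 1.0, -0.0, -0.0]
ft_force: [0.3, -1.7, 0.9]
grip_width: 0.0138
grip_force: 50.0
```

Run:
```python
from h import *
state()
```

```text
t 7.4 p [0.5039 0.2126 0.106 ] yaw -176.49 z [-0. -0. -1.] F [ 0.3 -1.7  0.9] M [-0.07  0.06 -0.01] w 0.0138 q [ 11.  31.  98.  -0.  50. -82.]
```

Emit:
{"name": "jog_arm", "arguments": {
  "motion": [0,0,-0.2,0,0,0,1,0,0,-0.3,0,0,0,1,0,0,-0.5,0,0,0,1,0,0,-0.6,0,0,0,1,0,0,-0.6,0,0,0,1,0,0,-0.6,0,0,0,1,0,0,-0.6,0,0,0,1,0,0,-0.5,0,0,0,1,0,0,-0.35,0,0,0,1,0,0,0,0,0,0,1]
}}

```text
time: 8.65
position: [0.5045, 0.2129, 0.2773]
tool_rot: [-0.031, 1.0, 0.0, 0.001]
ft_force: [0.2, -0.2, -4.1]
grip_width: 0.0136
grip_force: 50.0
```

Emit:
{"name": "jog_arm", "arguments": {
  "motion": [-0.03,-0.5,0,0,0,0,1,-0.05,-0.8,0,0,0,0,1,-0.05,-0.9,0,0,0,0,1,-0.05,-0.9,0,0,0,0,1,-0.05,-0.9,0,0,0,0,1,-0.05,-0.9,0,0,0,0,1,-0.05,-0.9,0,0,0,0,1,-0.05,-0.9,0,0,0,0,1,-0.05,-0.9,0,0,0,0,1,-0.05,-0.9,0,0,0,0,1,-0.05,-0.6,0,0,0,0,1,0,-0.28,0,0,0,0,1]
}}

```text
time: 10.15
position: [0.5479, -0.1613, 0.2753]
tool_rot: [-0.03, 1.0, 0.001, -0.001]
ft_force: [0.4, 0.9, -3.5]
grip_width: 0.0136
grip_force: 50.0
```

Emit:
{"name": "jog_arm", "arguments": {
  "motion": [0,0,0,0,0,0.5,1,0,0,0,0,0,0.8,1,0,0,0,0,0,0.9,1,0,0,0,0,0,0.9,1,0,0,0,0,0,0.9,1,0,0,0,0,0,0.9,1,0,0,0,0,0,0.9,1,0,0,0,0,0,0.9,1,0,0,0,0,0,0.63,1,0,0,0,0,0,0,1,0,0,0,0,0,0,1]
}}

```text
time: 11.52
position: [0.548, -0.1595, 0.2761]
tool_rot: [0.223, 0.975, 0.0, -0.0]
ft_force: [-0.3, -0.2, -3.1]
grip_width: 0.0135
grip_force: 50.0
```

Run:
```python
from h import *
go([.547,-.1606,.191],154.2)
s=robot.camera("scene");t=robot.camera("top")
f=lambda x:cv2.resize(x,(400,400),interpolation=cv2.INTER_CUBIC)
cv2.imwrite("pics/crop6.png",np.hstack([f(s[110:260,170:320]),f(t[185:275,300:390])]))
P=np.array([.547,-.1606,0])
e=np.radians(-25.8);d=np.array([np.cos(e),np.sin(e),0])
o=robot.get_obs();Q=np.array([*o["position"][:2],o["position"][2]+.008+.038-.032])
k=lambda X:((pix("scene",X)-[170,110]+.5)*400/150).round(0)
print("exp flange top",k(Q),"ears",k(Q+.06*d),k(Q-.06*d),"shaft end",k(Q-[0,0,.093]))
```

```text
t 11.525 p [ 0.548  -0.1595  0.2761] yaw 154.26 z [-0.  0. -1.] F [-0.3 -0.2 -3.1] M [-0.03 -0.04  0.01] w 0.0135 q [-27.  21.  84.   0.  75. -92.]
shift units [ 0.01 -0.04  2.13] turn units [ 0.   -0.    0.02]
exp flange top [134. 150.] ears [113. 189.] [153. 114.] shaft end [142. 218.]
```

View pics/crop6.png

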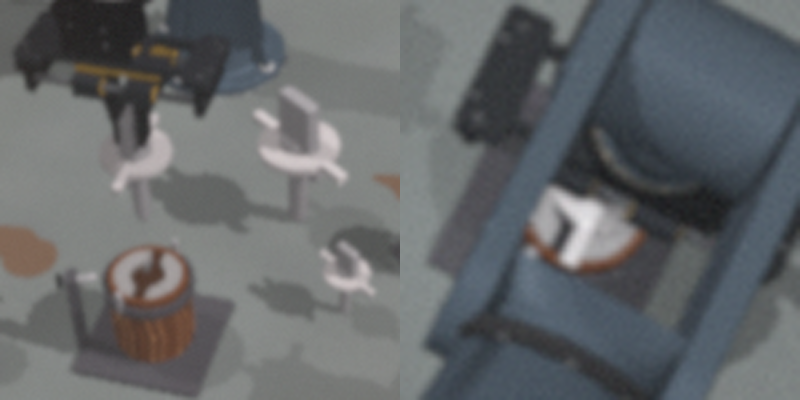

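The plug hangs level in the gripper: flange at about (136,152), front ear at (117,186), shaft end at (144,218), all as predicted. The roller below has its face centre at about (149,276).

Emit:
{"name": "jog_arm", "arguments": {
  "motion": [0,-0.025,0.2,0,0,0,1,0,0,0.4,0,0,0,1,0,0,0.5,0,0,0,1,0,0,0.5,0,0,0,1,0,0,0.5,0,0,0,1,0,0,0.5,0,0,0,1,0,0,0.4,0,0,0,1,0,0,0.3,0,0,0,1,0,0,0.15,0,0,0,1,0,0,0,0,0,0,1,0,0,0,0,0,0,1]
}}

```text
time: 13.0
position: [0.5482, -0.1616, 0.1387]
tool_rot: [0.223, 0.975, -0.0, 0.001]
ft_force: [0.2, 0.3, -2.4]
grip_width: 0.014
grip_force: 50.0
```

Run:
```python
from h import *
go([.5477,-.1606,.106],154.2)
print(((pix("scene",[.547,-.1606,.11])-[170,110]+.5)*400/150).round(0))
s=robot.camera("scene")
cv2.imwrite("pics/crop7.png",cv2.resize(s[160:250,185:275],(540,540),interpolation=cv2.INTER_CUBIC))
k=lambda X:((pix("scene",X)-[185,160]+.5)*6).round(0)
P=np.array([.547,-.1606,.0]);e=np.radians(-25.8);d=np.array([np.cos(e),np.sin(e),0])
for z in(.145,):print("flange top centre, ears",k(P+[0,0,z]),k(P+.06*d+[0,0,z]),k(P-.06*d+[0,0,z]))
print("face c, front, back, notch",k(P+[0,0,.11]),k(P+.045*d+[0,0,.11]),k(P-.045*d+[0,0,.11]))
```

```text
t 13.0 p [ 0.5482 -0.1616  0.1387] yaw 154.2 z [ 0.001 -0.001 -1.   ] F [ 0.2  0.3 -2.4] M [-0.07 -0.03 -0.01] w 0.014 q [-28.  30.  93.  -0.  57. -92.]
shift units [0.02 0.02 0.82] turn units [-0.    0.02 -0.  ]
[148. 274.]
flange top centre, ears [238. 267.] [196. 355.] [277. 185.]
face c, front, back, notch [244. 317.] [214. 382.] [273. 255.]
```

View pics/crop7.png

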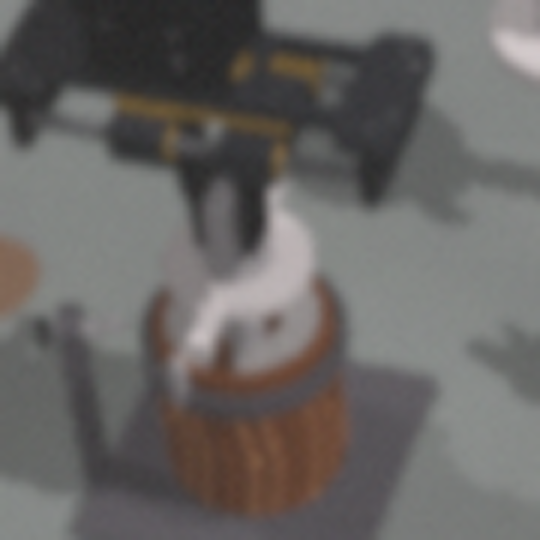

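The flange centre is at about (239,260) and the front ear tip at about (196,348), over the front notch at (225,350). Everything lines up, so I'll lower it gently.

Emit:
{"name": "jog_arm", "arguments": {
  "motion": [0.02,0.02,0.12,0,0,0,1,0,0,0.12,0,0,0,1,0,0,0.12,0,0,0,1,0,0,0.08,0,0,0,1,0,0,0.08,0,0,0,1,0,0,0,0,0,0,1]
}}

```text
time: 13.8
position: [0.5471, -0.1602, 0.1169]
tool_rot: [0.223, 0.975, 0.0, -0.0]
ft_force: [0.2, 0.2, -3.4]
grip_width: 0.0139
grip_force: 50.0
```

Emit:
{"name": "jog_arm", "arguments": {
  "motion": [0,0,0.1,0,0,0,1,0,0,0.08,0,0,0,1,0,0,0.05,0,0,0,1,0,0,0,0,0,0,1,0,0,0,0,0,0,1]
}}

```text
time: 14.42
position: [0.5474, -0.1603, 0.1081]
tool_rot: [0.223, 0.975, -0.0, 0.0]
ft_force: [0.2, 0.6, -4.1]
grip_width: 0.0136
grip_force: 50.0
```

Emit:
{"name": "jog_arm", "arguments": {
  "motion": [0,0,0.04,0,0,0,1,0,0,0,0,0,0,1,0,0,0.03,0,0,0,1,0,0,0,0,0,0,1]
}}

```text
time: 14.92
position: [0.5474, -0.1603, 0.106]
tool_rot: [0.223, 0.975, -0.0, 0.0]
ft_force: [-0.9, 1.4, 3.9]
grip_width: 0.0134
grip_force: 50.0
```

It's seated: the force rose by about 8 N at the expected height. Now I'll turn clockwise.

Emit:
{"name": "jog_arm", "arguments": {
  "motion": [0,0,0,0,0,0.5,1,0,0,0,0,0,0.5,1,0,0,0,0,0,0.5,1,0,0,0,0,0,0.5,1,0,0,0,0,0,0.5,1,0,0,0,0,0,0.5,1,0,0,0,0,0,0.5,1,0,0,0,0,0,0.5,1,0,0,0,0,0,0,1]
}}

```text
time: 16.05
position: [0.5477, -0.1615, 0.106]
tool_rot: [0.357, 0.934, -0.001, 0.001]
ft_force: [-2.6, -2.2, 5.6]
grip_width: 0.0135
grip_force: 50.0
```

Run:
```python
from h import *
state()
```

```text
t 16.05 p [ 0.5477 -0.1615  0.106 ] yaw 138.16 z [ 0.001 -0.002 -1.   ] F [-2.6 -2.2  5.6] M [-0.19  0.46  0.14] w 0.0135 q [-28.  33.  95.  -0.  52. -76.]
```

Emit:
{"name": "jog_arm", "arguments": {
  "motion": [0,0,0,0,0,0.6,1,0,0,0,0,0,0.6,1,0,0,0,0,0,0.6,1,0,0,0,0,0,0.6,1,0,0,0,0,0,0.6,1,0,0,0,0,0,0.6,1,0,0,0,0,0,0.6,1,0,0,0,0,0,0.6,1,0,0,0,0,0,0.6,1,0,0,0,0,0,0.6,1,0,0,0,0,0,0,1,0,0,0,0,0,0,1]
}}

```text
time: 17.55
position: [0.5462, -0.1612, 0.106]
tool_rot: [0.543, 0.84, -0.001, -0.0]
ft_force: [-5.0, -1.4, 7.5]
grip_width: 0.0138
grip_force: 50.0
```

Run:
```python
from h import *
state()
s=robot.camera("scene")
cv2.imwrite("pics/crop8.png",cv2.resize(s[160:250,185:275],(590,590),interpolation=cv2.INTER_CUBIC))
k=lambda X:((pix("scene",X)-[185,160]+.5)*590/90).round(0)
P=np.array([.547,-.1606,.118])
for a in(30,35,40,45,50):
    e=np.radians(-25.8-a);d=np.array([np.cos(e),np.sin(e),0])
    print(a,"tips",k(P+.06*d),k(P-.06*d))
print("centre",k(P))
```

```text
t 17.55 p [ 0.5462 -0.1612  0.106 ] yaw 114.21 z [-0.002 -0.002 -1.   ] F [-5.  -1.4  7.5] M [-0.27  0.74  0.26] w 0.0138 q [-28.  33.  95.  -0.  52. -52.]
30 tips [162. 405.] [363. 267.]
35 tips [155. 398.] [371. 273.]
40 tips [148. 392.] [377. 279.]
45 tips [143. 384.] [383. 286.]
50 tips [139. 377.] [388. 293.]
centre [265. 334.]
```

View pics/crop8.png

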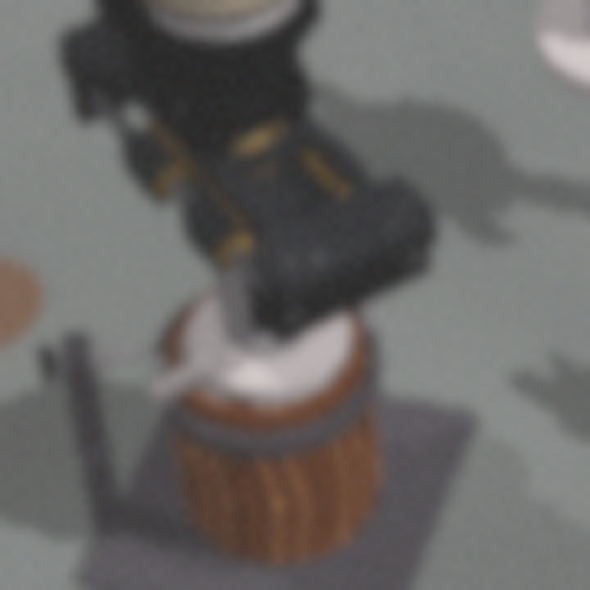

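The ear tip is at about (155,390), short of the catch at (80,350), and matches the 40° prediction of (148,392). The flange is down on the face and the grip is holding.

```bash
python3 -c "
from rig import robot
print(robot.hand_in())"
```

```text
the job is handed in; nothing more can be done
None
```

The plug is seated in the roller, turned about 40° clockwise against the collar without reaching the catch, and still gripped at 50 N; the job is handed in at about 17.6 s, and no verdict came back.

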